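# Rebuild the reel on the foil unwind stand

## Task

Rebuild the reel on the grey unwind stand: set the blue hub, flange down, over the stand's steel spigot so that it sits fully home, then set the white end cap, flange down, over the nose on top of the hub so that it sits flush on the hub. Leave the yellow hub, which is for wider cores, where it stands.

Things in the scene. Friction and masses are not known exactly. Their poses are not given: they have to be found in the camera images.
- seat (a point): Fixed grey stand (base 255 x 170 mm, 33 mm high) with a dark round table 116 mm across, top 45 mm above the bench. The point is the centre of that top, at the foot of a bright steel spigot 20 mm tall: 28 mm across for 5 mm, then tapering to 12 mm at the tip. z is up; x runs along the base to two guide rollers 135 mm away, 79 mm above the bench. Nothing turns.
- hub_mid (a point): Loose blue hub, 0.25 kg, 70 mm tall, standing flange down. From below: flange 90 mm across, 6 mm thick; round barrel 48 mm across up to 50 mm; a steel nose like the spigot, 20 mm tall. Blind bore in the underside, 32 mm wide, 24 mm deep. The point is on the axis 35 mm above the underside, 15 mm below the shoulder that bears the cap; z is the axis, up. Seated, the flange rests on the round table.
- cap_mid (a point): Loose white end cap, 0.15 kg, 60 mm tall, standing flange down. From below: flange 80 mm across, 6 mm thick; round grip 40 mm across to the flat top. Blind bore in the underside, 32 mm wide, 24 mm deep. The point is on the axis 30 mm above the underside; z is the axis, up. Seated, its underside rests on the blue hub's shoulder.
- spare_mid (a point): Loose yellow hub, to be left alone: like the blue one (70 mm tall, flange 90 mm across, steel nose) but with a barrel 60 mm across. The point is on its axis 35 mm above its underside. The three loose parts stand on a thin red mat, their axes at least 120 mm apart, in any order.
There are look-alikes about, which are no part of the job. Leave any green or orange look-alike of the part that bears cap_mid alone.

How it is judged:
By the outcome, as a careful person would: the job done as asked, in the order asked, and still so for the second after the job is handed in, with the robot touching nothing.
It also fails if it takes over 64 s, if anything falls off the work surface, if the arm or the gripper's body presses on something with over 40 N, if the wrist force passes 120 N, or if a joint passes its speed limit or range.

## Robot

A 6-joint arm with a two-finger parallel gripper is mounted at the origin on the work surface. World frame = base frame: x ahead of the robot, y to its left, z up, the work surface at z = 0. Lengths are in m, angles in rad, forces in N, time in s.
With the tool pointing down it reaches from about 0.4 to 0.825 m from the base axis. Payload 7 kg.
Tool frame: the origin (TCP) lies at the very end of the fingers, on their centre line; the grasp point (between the pads) lies 19 mm behind it; z points along the fingers, x is the direction in which the jaws open and shut, and the axes are right-handed (so a half turn about z gives the same grasp; the last joint's range is limited). The gripper opens to 88 mm and grips with 3 to 60 N. Pads are 19 mm wide; open, the fingers measure 130 mm over their backs; the gripper's body (78 mm by 193 mm) begins 47 mm behind the grasp point.
Start: joints at [-1.018, 0.359, 0.012, 0, -1.224, -0.288], TCP at [0.177, -0.651, 0.227] pointing down, gripper open.
Joint ranges: [-3.07, 3.07], [-1.43, 2.12], [-1.02, 1.25], [-3.03, 1.67], [-3.05, -0], [-3.03, 3.03]. Speed limits (rad/s): [2.39, 2.39, 3.01, 3.14, 3.14, 3.14].

## Interface

Orientations are given as [roll, pitch, yaw] about the fixed x, y, z axes, in that order (R = Rz(yaw) Ry(pitch) Rx(roll)).
In Python, from station import telemetry, grab_frame, arm, regions_of, pinpoint gives the robot as it stands. The module is installed in compiled form; this text tells all that it offers.
- The arm moves only by the shell command python3 -m inch 'ROWS' [FORCE]. ROWS is text: rows parted by semicolons, each of 7 numbers parted by spaces: the opening, from 0 (shut) to 1 (fully open), then the shift along the world's x, y, z in cm, then the turn, a rotation vector about the world's x, y, z in degrees. A call has 1 to 12 rows; each row is the pose to reach, as a shift and turn from the pose measured when the call began; what a row does not reach only later rows make up. A row lasts 1/8 s, in which the tool goes at most 62.5 mm and 10.7 degrees, less where a joint would pass 70% of its speed; a pose out of reach is approached as far as the arm can. A call with a gripper value outside its range is refused whole. The fingers move at their own pace and stop on an object; FORCE is the grip in N (left out, the last holds). Time passes only in rows, so rows that repeat a pose let the fingers close. It gives the time, the measured TCP pose, the force and the opening at its end, in the units of the state.
- telemetry.get_state(): the state, without advancing time (a new reading comes with each control period).
- grab_frame(name): name is "scene" or "top" or "wrist"; returns a dict with "pixels" (400x640x3 uint8, red, green, blue), "fx", "fy", "cx", "cy" (pixels), "R" (3x3) and "t" (3): a world point X has camera coordinates R X + t. Camera axes: x right, y down, z forward; pixel columns grow to the right and rows downward; lengths in m; the calibration is good to about 2 mm. A picture is of the moment at which its call begins. There is no depth.
- arm.job_done(): hands the job in, once; it reports no verdict.
Trained networks look in the newest picture that a camera, given by its name, has taken for a name from the list of things; names that differ only in an ending like _2 or _b are one class to them, and where a whole thing is asked for, a point or a joint stands for the part that bears it (a point fixed in the world has none). Each returns a list of dicts, best first, with "p" (0 to 1); they miss things now and then, are a little off and sometimes report something else, mostly with a low value. They report only what shows in the picture. A call takes as long as a camera call. They do not tell look-alikes from the thing itself.
- regions_of(camera, name): "pixels" (400x640 bool, what is visible of it) and "bbox" ([left, top, right, bottom] in pixels, round what is visible of it).
- pinpoint(camera, name): "location" ([column, row] in pixels: a listed point, or the origin of a listed thing).
The state is a dict: "t": time; "q": joint angles; "qd": joint speeds; "joint_efforts": joint torques, N m; "eef_pos": TCP position; "ee_rot": TCP orientation; "force": force on the tool from outside, world axes, zero at the start; "moment": the same for the moment, N m; "width": finger opening in m.
Only numpy, scipy, OpenCV 4.12 (cv2) and the standard library are available. Lean on these libraries where they do the work, as an engineer would, in place of code of your own. Each camera call takes 0.05 s, during which the arm holds its last target. There are 200 camera calls.

## Working session

There is one attempt and no reset: what is moved stays moved. The work goes in short steps, Python scripts to look and compute and a shell command to move; the robot and the scene stay as the last step left them, time stands still between calls to the robot, and variables do not carry over. Pictures are saved under pics/ and viewed, about 8 in all and at most 12, crops included, and the job is handed in when it is done.

```bash
mkdir -p pics
cat > h.py <<'E'
import numpy as np, cv2
from station import telemetry, grab_frame, arm, regions_of, pinpoint
def P(f): return np.array(f["R"]),np.array(f["t"])
def proj(f,X):
    R,t=P(f); c=R@np.array(X)+t; return np.array([f["fx"]*c[0]/c[2]+f["cx"],f["fy"]*c[1]/c[2]+f["cy"]])
def ray(f,uv):
    R,t=P(f); d=R.T@np.array([(uv[0]-f["cx"])/f["fx"],(uv[1]-f["cy"])/f["fy"],1]); return -R.T@t,d
def atz(f,uv,z):
    o,d=ray(f,uv); return o+d*(z-o[2])/d[2]
def save(f,n): cv2.imwrite("pics/"+n,cv2.cvtColor(np.asarray(f["pixels"]),cv2.COLOR_RGB2BGR))
def show():
    s=telemetry.get_state(); print({k:np.round(s[k],4).tolist() for k in("t","q","eef_pos","ee_rot","force","width")})
E
python3 - <<'E'
from h import *
show()
Z=dict(seat=.045,hub_mid=.035,cap_mid=.030,spare_mid=.035)
for c in("scene","top"):
    f=grab_frame(c); save(f,c+"0.png")
    print(c,np.round(P(f)[0][2],2), np.round(-P(f)[0].T@P(f)[1],3))
    for n,z in Z.items():
        for r in pinpoint(c,n)[:4]: print(n,np.round(r["p"],2),np.round(r["location"],1),np.round(atz(f,r["location"],z),4))
E
cd pics; python3 -c "
import cv2,numpy as np
cv2.imwrite('both.png',cv2.resize(np.vstack([cv2.imread('scene0.png'),cv2.imread('top0.png')]),(480,600)))"
```

```text
{'t': 0.0, 'q': [-1.0179, 0.3594, 0.0111, -0.0004, -1.2241, -0.2881], 'eef_pos': [0.1765, -0.651, 0.2256], 'ee_rot': [-3.1415, -0.0017, 1.8355], 'force': [-0.3968, -0.4473, -0.8763], 'width': 0.0876}
scene [-0.66 -0.49 -0.57] [1.171 0.458 0.65 ]
seat 0.55 [391.3 274.4] [0.572  0.2185 0.045 ]
hub_mid 0.68 [330.4 202.9] [ 0.4171 -0.0554  0.035 ]
cap_mid 0.8 [294.1 157.2] [ 0.2637 -0.3163  0.03  ]
cap_mid 0.77 [237.1 177.1] [ 0.476  -0.3674  0.03  ]
cap_mid 0.68 [260.  194.3] [ 0.5025 -0.2443  0.03  ]
spare_mid 0.94 [243.1 222.9] [ 0.6332 -0.1775  0.035 ]
top [ 0.09 -0.   -1.  ] [ 0.385 -0.045  0.913]
seat 0.93 [194.4 158.6] [0.5747 0.2233 0.045 ]
hub_mid 0.83 [313.5 226.4] [ 0.4195 -0.0358  0.035 ]
cap_mid 0.93 [408.1 191.7] [ 0.492  -0.2482  0.03  ]
cap_mid 0.67 [470.9 196.3] [ 0.4785 -0.3875  0.03  ]
cap_mid 0.61 [440.3 299.4] [ 0.2544 -0.3082  0.03  ]
spare_mid 0.66 [369.5 129.2] [ 0.6347 -0.1664  0.035 ]
```

View pics/scene0.png

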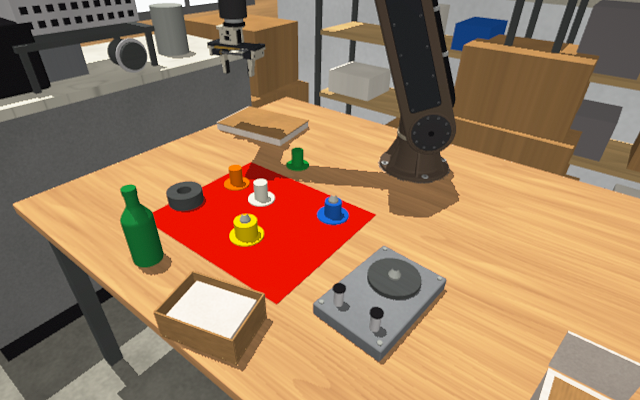

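View pics/top0.png

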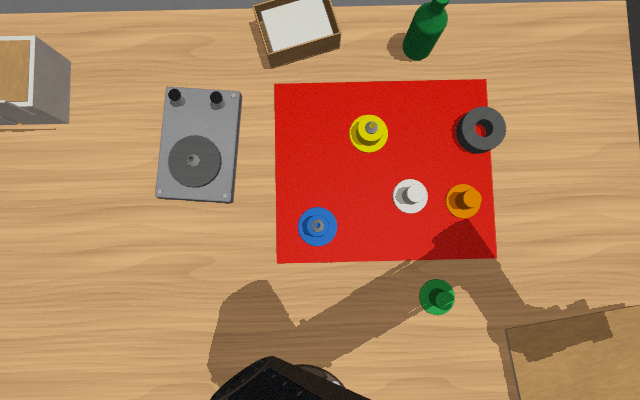

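The top view shows the blue hub at (317,226), the white cap at (411,196) and yellow at (369,133). The stand's table is at (194,160), and the orange and green look-alikes are at (465,200) and (437,297). Next I refine the positions from colour outlines.

```bash
cat >> h.py <<'E'
from scipy.optimize import least_squares
def mask(f,col,c,rad):
    im=np.asarray(f["pixels"]); h,s,v=[a.astype(int) for a in cv2.split(cv2.cvtColor(im,cv2.COLOR_RGB2HSV))]
    m=dict(blue=(abs(h-108)<12)&(s>110),white=(s<60)&(v>90),dark=(v<85)&(s<60),yellow=(abs(h-28)<6)&(s>120))[col].astype(np.uint8)
    d=np.zeros_like(m); cv2.circle(d,tuple(int(round(a)) for a in c),int(rad),1,-1); m&=d
    n,l,st,ce=cv2.connectedComponentsWithStats(m); k=1+np.argmax(st[1:,4]); return (l==k).astype(np.uint8)
def hullc(p):
    h=cv2.convexHull(np.asarray(p,np.float32).reshape(-1,1,2)); M=cv2.moments(h); return np.array([M["m10"]/M["m00"],M["m01"]/M["m00"]]),M["m00"]
A=np.linspace(0,2*np.pi,60,endpoint=False)
def model(f,x,y,rings,z0=0): return [proj(f,(x+r*np.cos(a),y+r*np.sin(a),z0+z)) for r,z in rings for a in A]
HUB=[(.045,0),(.045,.006),(.024,.05)]; CAP=[(.04,0),(.04,.006),(.02,.06)]; TAB=[(.058,0)]
def fit(f,col,rings,z0,guess,rad):
    c=proj(f,(*guess,z0+.02)); m=mask(f,col,c,rad); ys,xs=np.nonzero(m); oc,oa=hullc(np.c_[xs,ys])
    s=least_squares(lambda p:hullc(model(f,p[0],p[1],rings,z0))[0]-oc,guess,diff_step=1e-3)
    return s.x,oa,hullc(model(f,*s.x,rings,z0))[1]
E
python3 - <<'E'
from h import *
for c in("scene","top"):
    f=grab_frame(c)
    for n,a in dict(hub=("blue",HUB,0,(.418,-.045),32),cap=("white",CAP,0,(.495,-.246),26),seat=("dark",TAB,.045,(.573,.221),36)).items():
        x,o,m=fit(f,*a); print(c,n,np.round(x,4),round(o),round(m))
E
```

```text
scene hub [ 0.4222 -0.0435] 595 702
scene cap [ 0.4855 -0.2589] 500 575
scene seat [0.6007 0.2392] 844 1755
top hub [ 0.4212 -0.0436] 1150 1231
top cap [ 0.4859 -0.258 ] 896 971
top seat [0.5443 0.189 ] 368 2157
```

Run:
```python
from h import *
for c,(u,v) in dict(scene=(394,279),top=(194,161)).items():
    im=cv2.imread(f"pics/{c}0.png"); print(c,[int(x) for x in cv2.cvtColor(im,cv2.COLOR_BGR2GRAY)[v,u-45:u+46]])
    print([int(x) for x in cv2.cvtColor(im,cv2.COLOR_BGR2GRAY)[v-40:v+41,u+12]])
```

```text
scene [159, 160, 160, 160, 160, 158, 160, 160, 159, 159, 159, 159, 159, 159, 158, 159, 161, 167, 104, 59, 84, 91, 88, 88, 87, 87, 89, 89, 91, 91, 90, 91, 91, 91, 90, 90, 91, 91, 89, 87, 86, 92, 102, 106, 110, 110, 111, 113, 111, 105, 93, 89, 88, 89, 89, 91, 91, 91, 90, 88, 89, 89, 89, 89, 90, 89, 91, 90, 90, 91, 90, 88, 129, 148, 152, 151, 150, 152, 151, 152, 151, 152, 151, 151, 151, 151, 150, 151, 118, 125, 146]
[185, 191, 194, 193, 190, 189, 194, 198, 200, 202, 207, 207, 202, 196, 191, 193, 196, 196, 183, 150, 153, 153, 134, 96, 89, 88, 90, 90, 90, 91, 91, 92, 91, 91, 89, 90, 89, 89, 88, 90, 91, 90, 89, 88, 89, 88, 88, 90, 89, 89, 88, 88, 92, 92, 92, 87, 68, 54, 54, 59, 107, 152, 156, 154, 155, 155, 156, 157, 158, 156, 156, 157, 158, 155, 155, 155, 156, 154, 156, 155, 155]
top [176, 176, 169, 168, 171, 171, 170, 171, 167, 142, 138, 144, 143, 142, 141, 142, 140, 136, 135, 100, 88, 86, 87, 91, 87, 87, 85, 89, 86, 86, 86, 86, 87, 88, 86, 89, 83, 87, 96, 105, 104, 102, 108, 110, 130, 132, 133, 134, 135, 130, 110, 80, 87, 88, 87, 85, 89, 89, 90, 88, 88, 88, 90, 90, 91, 87, 88, 88, 88, 86, 87, 67, 104, 143, 144, 143, 143, 147, 145, 144, 146, 143, 143, 144, 130, 79, 68, 96, 178, 177, 179]
[142, 143, 145, 146, 149, 147, 147, 142, 146, 145, 143, 148, 145, 146, 145, 143, 117, 90, 90, 85, 85, 89, 87, 83, 89, 90, 89, 87, 93, 89, 88, 91, 88, 86, 86, 90, 87, 90, 86, 87, 89, 87, 89, 91, 88, 89, 86, 87, 86, 89, 88, 90, 94, 89, 92, 87, 88, 91, 88, 87, 90, 90, 63, 47, 141, 143, 144, 143, 142, 139, 143, 142, 142, 142, 144, 143, 142, 144, 132, 90, 66]
```

```bash
sed -i 's/dark=(v<85)&(s<60)/dark=(v>76)\&(v<118)\&(s<60)/' h.py
python3 - <<'E'
from h import *
for c,r in(("scene",36),("top",33)):
    f=grab_frame(c)
    x,o,m=fit(f,"dark",TAB,.045,(.575,.222),r); print(c,np.round(x,4),round(o),round(m))
print(proj(f,(.577,.222,.065)))
E
```

```text
scene [0.5717 0.2243] 1543 1596
top [0.5698 0.224 ] 2158 2141
[192.158553   155.58414231]
```

```bash
python3 -m inch '1 28 30 0 0 0 0;1 28 30 0 0 0 0;1 28 30 0 0 0 0;1 28 30 0 0 0 0;1 28 30 0 0 0 0;1 28 30 -4 0 0 0;1 24.5 60.7 -8 0 0 0;1 24.5 60.7 -8 0 0 0;1 24.5 60.7 -8 0 0 0;1 24.5 60.7 -8 0 0 0;1 24.5 60.7 -8 0 0 0;1 24.5 60.7 -8 0 0 0' 20
python3 - <<'E'
from h import *
show(); f=grab_frame("wrist"); save(f,"w1.png"); print(proj(f,(.4217,-.0436,.05)))
f=grab_frame("top");
E
```

```text
t: 2.2
eef_pos: [0.4213, -0.042, 0.1466]
ee_rot: [3.141, -0.0, 1.838]
force: [0.7, -0.7, -0.2]
width: 0.0878
{'t': 2.2, 'q': [0.3706, 0.0074, -0.6295, -0.0001, -0.933, -1.6739], 'eef_pos': [0.4213, -0.042, 0.1466], 'ee_rot': [3.1407, -0.0002, 1.8382], 'force': [0.7048, -0.7163, -0.1672], 'width': 0.0878}
[318.25939078 199.06285626]
```

View pics/w1.png

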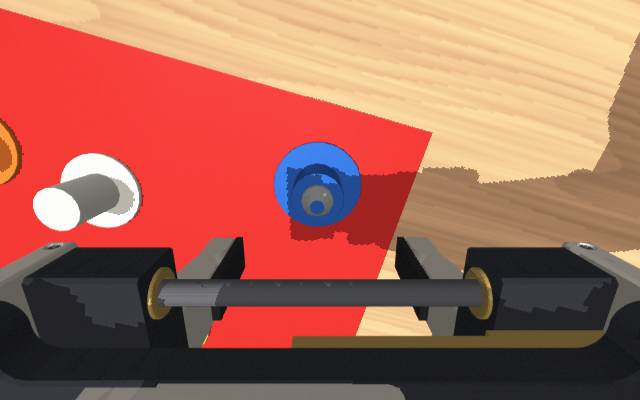

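The wrist view shows the blue nose at (317,200), and I predicted (318,199), so I go down to grasp.

```bash
python3 -m inch '1 0 -0.15 -5 0 0 0;1 0 -0.15 -9 0 0 0;1 0 -0.15 -12 0 0 0;1 0 -0.15 -13 0 0 0;1 0 -0.15 -13 0 0 0;0 0 -0.15 -13 0 0 0;0 0 -0.15 -13 0 0 0;0 0 -0.15 -13 0 0 0;0 0 -0.15 -13 0 0 0;0 0 -0.15 -13 0 0 0' 40
```

```text
t: 3.55
eef_pos: [0.4217, -0.0437, 0.0168]
ee_rot: [3.141, -0.0, 1.839]
force: [-0.6, 1.1, 3.7]
width: 0.0472
```

```bash
python3 -m inch '0 0 0 4 0 0 0;0 0 0 9 0 0 0;0 2 4 11 0 0 0;0 5 9 11 0 0 0;0 8 14 11 0 0 0;0 11 20 11 0 0 0;0 13.5 24.5 11 0 0 0;0 14.9 26.8 10 0 0 0;0 14.9 26.8 8 0 0 0;0 14.9 26.8 8 0 0 0;0 14.9 26.8 8 0 0 0'
python3 - <<'E'
from h import *
show()
a=[]
for c in("scene","top"):
    f=grab_frame(c); a.append(f["pixels"])
    save(f,c+"2.png"); print(c,proj(f,(.571,.224,.065)), proj(f,(.571,.224,.045)))
x=np.vstack([a[0][180:380,290:490],a[1][60:260,90:290]])
f["pixels"]=cv2.resize(np.hstack([x[:200],x[200:]]),None,fx=2,fy=2); save(f,"c2.png")
E
```

```text
t: 4.92
eef_pos: [0.5706, 0.224, 0.097]
ee_rot: [3.141, 0.0, 1.839]
force: [-0.3, -0.0, -3.2]
width: 0.0476
{'t': 4.925, 'q': [0.6926, 0.368, -0.2945, 0.0005, -0.9079, -1.9953], 'eef_pos': [0.5706, 0.224, 0.097], 'ee_rot': [3.1411, 0.0002, 1.8392], 'force': [-0.3017, -0.0222, -3.2411], 'width': 0.0476}
scene [394.97258559 268.49295557] [393.77634213 275.2551767 ]
top [191.21921722 158.34771637] [194.09565989 160.24100783]
```

View pics/c2.png

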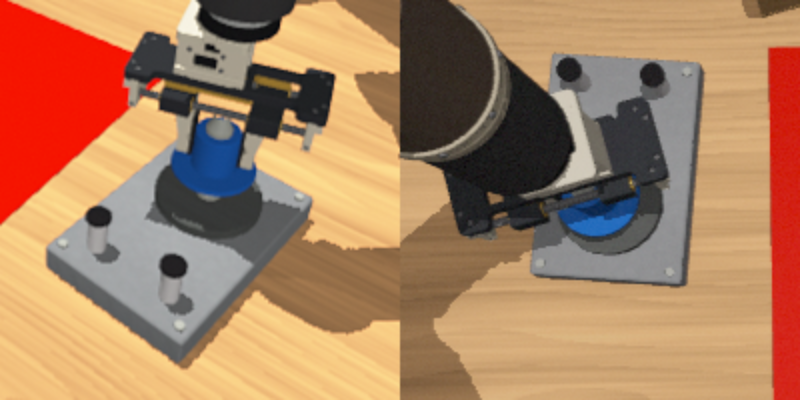

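The hub hangs level over the table, about 15 mm above the spigot tip. I lower it and watch the force.

```bash
python3 -m inch '0 0 0 -0.8 0 0 0;0 0 0 -1.6 0 0 0;0 0 0 -2.3 0 0 0;0 0 0 -2.3 0 0 0'; python3 -m inch '0 0 0 -0.4 0 0 0;0 0 0 -0.8 0 0 0;0 0 0 -1.1 0 0 0;0 0 0 -1.1 0 0 0'
```

```text
t: 5.52
eef_pos: [0.5705, 0.2239, 0.0738]
ee_rot: [3.141, 0.0, 1.839]
force: [-0.4, -0.5, -2.4]
width: 0.0476
t: 6.02
eef_pos: [0.5704, 0.2238, 0.0625]
ee_rot: [3.142, 0.0, 1.839]
force: [-0.3, -0.0, -3.6]
width: 0.0474
```

```bash
python3 -m inch '0 0 0 -0.1 0 0 0;0 0 0 -0.15 0 0 0;0 0 0 -0.15 0 0 0'
```

```text
t: 6.4
eef_pos: [0.5706, 0.2239, 0.0619]
ee_rot: [3.141, 0.0, 1.839]
force: [-3.8, -0.6, 5.7]
width: 0.0478
```

Contact comes at 0.0619, and home was expected at 0.0618. I release and back off towards the cap.

```bash
python3 -m inch '1 0 0 0 0 0 0;1 0 0 0 0 0 0;1 0 0 0 0 0 0;1 0 0 0 0 0 0;1 0 0 3 0 0 0;1 0 0 7 0 0 0;1 0 0 10 0 0 0;1 -1 -5 10 0 0 0;1 -2 -11 10 0 0 0;1 -3 -17 10 0 0 0;1 -4 -23 10 0 0 0;1 -5 -29 10 0 0 0'
python3 - <<'E'
from h import *
show()
for c in("scene","top"):
    f=grab_frame(c); save(f,c+"3.png")
    x,o,m=fit(f,"blue",HUB,.045,(.571,.224),40); print(c,"hub",np.round(x,4),round(o),round(m))
    x,o,m=fit(f,"white",CAP,0,(.4857,-.2585),26); print("cap",np.round(x,4),round(o),round(m))
    if c=="scene": a=f["pixels"][180:330,300:500]
    else: f["pixels"]=cv2.resize(np.hstack([a,f["pixels"][80:230,90:290]]),None,fx=2,fy=2,interpolation=2); save(f,"c3.png")
E
```

```text
t: 7.9
eef_pos: [0.5201, -0.0678, 0.1621]
ee_rot: [3.14, 0.0, 1.84]
force: [1.1, 0.1, -0.2]
width: 0.0875
{'t': 7.9, 'q': [0.2449, 0.1644, -0.4106, 0.0002, -0.9942, -1.5469], 'eef_pos': [0.5201, -0.0678, 0.1621], 'ee_rot': [3.1401, 0.0002, 1.8397], 'force': [1.1399, 0.0643, -0.2414], 'width': 0.0875}
scene hub [0.5709 0.2243] 1190 1272
cap [ 0.4855 -0.2589] 500 575Traceback (most recent call last):
  File "<stdin>", line 5, in <module>
  File "h.py", line 25, in fit
    c=proj(f,(*guess,z0+.02)); m=mask(f,col,c,rad); ys,xs=np.nonzero(m); oc,oa=hullc(np.c_[xs,ys])
                                 ~~~~^^^^^^^^^^^^^
  File "h.py", line 18, in mask
    n,l,st,ce=cv2.connectedComponentsWithStats(m); k=1+np.argmax(st[1:,4]); return (l==k).astype(np.uint8)
                                                       ~~~~~~~~~^^^^^^^^^^
    return _wrapfunc(a, 'argmax', axis=axis, out=out, **kwds)
    return bound(*args, **kwds)
ValueError: attempt to get argmax of an empty sequence
```

The scene fit puts the hub at (0.571,0.224), seated; the top view is blocked by the arm. I move over the cap.

```bash
python3 -m inch '1 -1 -6 0 0 0 0;1 -2 -12 0 0 0 0;1 -3 -17 -1 0 0 0;1 -3.45 -19.05 -3 0 0 0;1 -3.45 -19.05 -3 0 0 0;1 -3.45 -19.05 -3 0 0 0'
python3 - <<'E'
from h import *
show()
g=grab_frame("wrist"); print(proj(g,(.4857,-.2585,.06)))
for c in("scene","top"):
    f=grab_frame(c)
    x,o,m=fit(f,"blue",HUB,.045,(.571,.224),40); print(c,"hub",np.round(x,4),round(o),round(m))
    if c=="scene": a=f["pixels"][180:330,320:470]
    else: f["pixels"]=np.hstack([cv2.resize(np.vstack([a,f["pixels"][80:230,120:270]]),(200,400),interpolation=2),g["pixels"][:,80:560]]); save(f,"c4.png")
E
```

```text
t: 8.75
eef_pos: [0.4848, -0.2605, 0.1322]
ee_rot: [3.141, 0.0, 1.835]
force: [0.4, 0.2, 1.2]
width: 0.0876
{'t': 8.75, 'q': [-0.1369, 0.237, -0.3937, 0.0004, -0.9397, -1.17], 'eef_pos': [0.4848, -0.2605, 0.1322], 'ee_rot': [3.1413, 0.0005, 1.8349], 'force': [0.3585, 0.2486, 1.24], 'width': 0.0876}
[322.3440637  209.91884187]
scene hub [0.571  0.2243] 1187 1272
top hub [0.5699 0.2246] 1270 1340
```

View pics/c4.png

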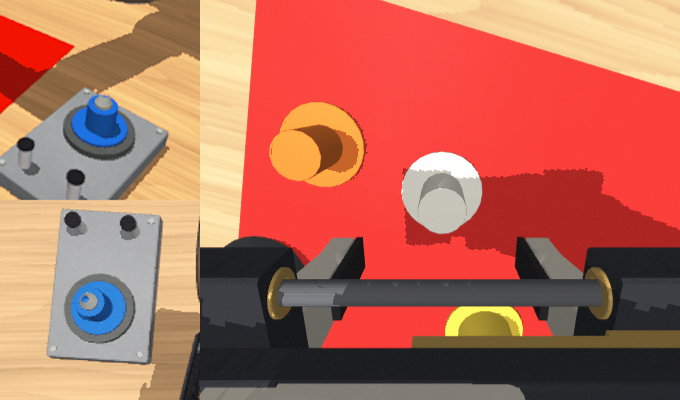

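The hub sits upright and concentric on the table. The cap top is at about (322,211) in the wrist image, against a prediction of (322,210). I grasp it.

```bash
python3 -m inch '1 0.1 0.2 -5 0 0 0;1 0.1 0.2 -9 0 0 0;1 0.1 0.2 -11.3 0 0 0;1 0.1 0.2 -12 0 0 0;1 0.1 0.2 -12 0 0 0;0 0.1 0.2 -12 0 0 0;0 0.1 0.2 -12 0 0 0;0 0.1 0.2 -12 0 0 0;0 0.1 0.2 -12 0 0 0;0 0.1 0.2 -12 0 0 0' 40
```

```text
t: 10.15
eef_pos: [0.4862, -0.2581, 0.0127]
ee_rot: [3.14, 0.001, 1.836]
force: [0.2, 0.2, -0.1]
width: 0.0434
```

```bash
python3 -m inch '0 0 0 0 0 0 0;0 0 0 0 0 0 0;0 0 0 0 0 0 0'
```

```text
t: 10.52
eef_pos: [0.4862, -0.2581, 0.0127]
ee_rot: [3.14, 0.001, 1.836]
force: [-0.3, -0.0, 0.1]
width: 0.0398
```

```bash
python3 -m inch '0 0 0 5 0 0 0;0 0 0 10.5 0 0 0;0 0 0 15 0 0 0;0 2 6 16 0 0 0;0 3.5 12 16 0 0 0;0 5 18 16 0 0 0;0 6 24 16 0 0 0;0 7 30 16 0 0 0;0 8 36 16 0 0 0;0 8.4 42 16 0 0 0;0 8.4 46.5 15 0 0 0;0 8.4 48.2 14.3 0 0 0'
python3 -m inch '0 0 0 0 0 0 0;0 0 0 0 0 0 0'
```

```text
t: 12.02
eef_pos: [0.5695, 0.2262, 0.1546]
ee_rot: [3.141, 0.001, 1.838]
force: [-0.2, -1.4, -2.1]
width: 0.0396
t: 12.28
eef_pos: [0.5693, 0.2253, 0.1544]
ee_rot: [-3.141, 0.001, 1.838]
force: [-0.5, -0.8, -2.0]
width: 0.0395
```

```bash
python3 -m inch '0 0.12 -0.12 -0.8 0 0 0;0 0.12 -0.12 -1.8 0 0 0;0 0.12 -0.12 -1.8 0 0 0'
python3 - <<'E'
from h import *
show()
f=grab_frame("scene"); x,o,m=fit(f,"blue",HUB,.045,(.571,.224),40); print("hub",np.round(x,4),round(o),round(m))
f["pixels"]=cv2.resize(f["pixels"][160:330,320:470],None,fx=3,fy=3,interpolation=2); save(f,"c5.png")
E
```

```text
t: 12.65
eef_pos: [0.57, 0.2231, 0.1352]
ee_rot: [-3.139, 0.002, 1.837]
force: [0.8, -0.7, -1.2]
width: 0.0396
{'t': 12.65, 'q': [0.6922, 0.3301, -0.2519, 0.0008, -0.992, -1.9975], 'eef_pos': [0.57, 0.2231, 0.1352], 'ee_rot': [-3.1389, 0.0019, 1.8367], 'force': [0.8208, -0.6956, -1.2424], 'width': 0.0396}
hub [0.5777 0.2269] 1053 1292
```

View pics/c5.png

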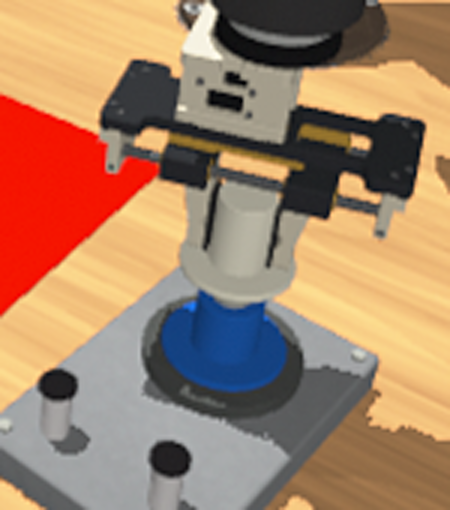

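The cap is level above the hub, so I lower it.

```bash
python3 -m inch '0 0.05 0.1 -0.6 0 0 0;0 0.05 0.1 -1.2 0 0 0;0 0.05 0.1 -1.7 0 0 0;0 0.05 0.1 -1.7 0 0 0'; python3 -m inch '0 0 0 -0.3 0 0 0;0 0 0 -0.6 0 0 0;0 0 0 -0.9 0 0 0;0 0 0 -0.9 0 0 0'
```

```text
t: 13.2
eef_pos: [0.5705, 0.2243, 0.1182]
ee_rot: [-3.139, 0.002, 1.837]
force: [0.2, 0.1, -1.5]
width: 0.0395
t: 13.7
eef_pos: [0.5703, 0.2241, 0.1089]
ee_rot: [-3.138, 0.002, 1.837]
force: [-0.6, 1.0, -1.8]
width: 0.0393
```

```bash
python3 -m inch '0 0 0 -0.1 0 0 0;0 0 0 -0.2 0 0 0;0 0 0 -0.2 0 0 0'
```

```text
t: 14.08
eef_pos: [0.5705, 0.2242, 0.1078]
ee_rot: [-3.139, 0.002, 1.837]
force: [-1.6, -1.3, 4.9]
width: 0.0395
```

Contact comes at 0.1078, and 0.1077 was expected. I release and retreat.

```bash
python3 -m inch '1 0 0 0 0 0 0;1 0 0 0 0 0 0;1 0 0 0 0 0 0;1 0 0 0 0 0 0;1 0 0 0 0 0 0;1 0 0 3 0 0 0;1 0 0 7 0 0 0;1 0 0 10 0 0 0;1 -1 -6 10 0 0 0;1 -2 -12 10 0 0 0;1 -3 -18 10 0 0 0;1 -3 -24 10 0 0 0'
python3 -m inch '1 0 -6 0 0 0 0;1 0 -12 0 0 0 0;1 0 -15 0 0 0 0;1 0 -15 0 0 0 0;1 0 -15 0 0 0 0'
python3 - <<'E'
from h import *
show()
for c in("scene","top"):
    f=grab_frame(c)
    for z in(.095,): 
        x,o,m=fit(f,"white",CAP,z,(.571,.224),20); print(c,"cap",np.round(x,4),round(o),round(m))
    x,o,m=fit(f,"yellow",[(.045,0),(.045,.006),(.03,.05)],0,(.634,-.17),30); print("spare",np.round(x,4))
    if c=="scene": a=f["pixels"][180:330,320:470]
    else: f["pixels"]=cv2.resize(np.hstack([a,f["pixels"][80:230,120:270]]),(800,400),interpolation=2); save(f,"c6.png")
E
```

```text
t: 15.58
eef_pos: [0.5397, -0.0174, 0.2083]
ee_rot: [-3.14, 0.002, 1.838]
force: [1.0, -0.2, 0.4]
width: 0.0875
t: 16.2
eef_pos: [0.5396, -0.1673, 0.2082]
ee_rot: [-3.14, 0.002, 1.838]
force: [0.9, 0.2, -0.6]
width: 0.0877
{'t': 16.2, 'q': [0.0474, 0.192, -0.2626, 0.0026, -1.1173, -1.3525], 'eef_pos': [0.5396, -0.1673, 0.2082], 'ee_rot': [-3.1399, 0.0021, 1.8377], 'force': [0.8982, 0.194, -0.6009], 'width': 0.0877}
scene cap [0.5705 0.2236] 1090 1211
spare [ 0.6344 -0.1681]Traceback (most recent call last):
  File "<stdin>", line 6, in <module>
  File "h.py", line 25, in fit
    c=proj(f,(*guess,z0+.02)); m=mask(f,col,c,rad); ys,xs=np.nonzero(m); oc,oa=hullc(np.c_[xs,ys])
                                 ~~~~^^^^^^^^^^^^^
  File "h.py", line 18, in mask
    n,l,st,ce=cv2.connectedComponentsWithStats(m); k=1+np.argmax(st[1:,4]); return (l==k).astype(np.uint8)
                                                       ~~~~~~~~~^^^^^^^^^^
    return _wrapfunc(a, 'argmax', axis=axis, out=out, **kwds)
    return bound(*args, **kwds)
ValueError: attempt to get argmax of an empty sequence
```

Only the top view's yellow fit failed this time (the arm is in the way). I'll take the last picture now.

Run:
```python
from h import *
f=grab_frame("scene"); a=f["pixels"][180:330,320:470]
f=grab_frame("top"); 
try: print(fit(f,"white",CAP,.095,(.571,.224),34))
except Exception as e: print("occluded")
f["pixels"]=cv2.resize(np.hstack([a,f["pixels"][80:230,120:270]]),(800,400),interpolation=2); save(f,"c6.png")
```

```text
occluded
```

View pics/c6.png

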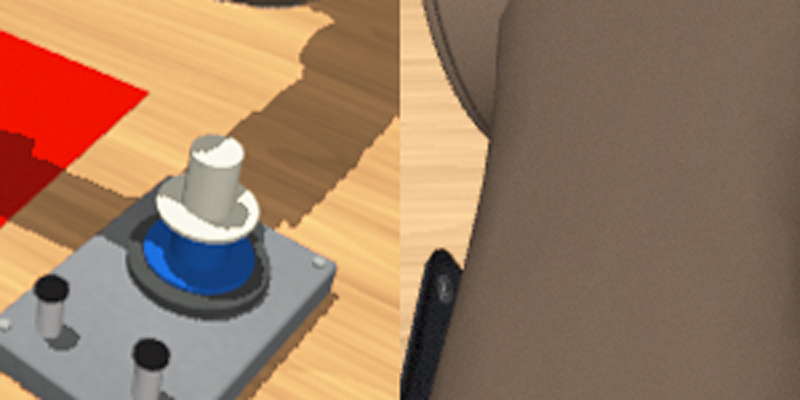

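The cap sits upright and flush on the hub, which is home on the table. The arm is clear of everything, so I hand the job in.

```bash
python3 -c "
from h import *
arm.job_done()"
```

```text
the job is handed in; nothing more can be done
```

The reel is rebuilt and handed in at about 16 s on the robot's clock. The blue hub sits home on the stand's spigot, and the white end cap sits flush on the hub.

- **Hub:** it met the table with the tool at z = 0.0619 m, against 0.0618 m expected. After release, both cameras fitted it within about 1 mm of the stand's axis.
- **Cap:** it met the shoulder at 0.1078 m, against 0.1077 m expected. The last scene picture shows it upright and flush, and the fit gives (0.5705, 0.2236) m against the stand's (0.571, 0.224) m.
- **Forces:** contact forces were about 7 N or less at every reading.
- **Parts left alone:** the robot never went to the yellow hub or the look-alikes. The scene camera puts the yellow hub at (0.634, -0.168) m, about where it was found at the start.

One check failed: the arm blocked the top camera at the end, so the cap's final position and the yellow hub rest on the scene camera alone.

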